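# Take the chopping board off its keeper hook and rack it

## Robot

A 6-joint arm with a two-finger parallel gripper is mounted at the origin on a cart in front of the work surface, level with it; the furniture and walls round the work are solid. World frame = base frame: x ahead of the robot, y to its left, z up, the work surface at z = 0. Lengths are in m, angles in rad, forces in N, time in s.
With the tool pointing down it reaches from about 0.35 to 0.775 m from the base axis. Payload 5.5 kg.
Tool frame: the origin (TCP) lies at the very end of the fingers, on their centre line; the grasp point (between the pads) lies 19 mm behind it; z points along the fingers, y is the line along which they close (so a half turn about z gives the same grasp; the last joint's range is limited). The gripper opens to 85 mm and grips with 20 to 120 N. Pads are 22 mm wide; open, the fingers measure 114 mm over their backs; the gripper's body (76 mm by 85 mm) begins 54 mm behind the grasp point. The pads swing forward as they close: fully open they stand 13 mm farther back than shut.
Start: joints at [-1.482, 0.313, 0.046, 1.304, 0, 1.431], TCP at [0.13, -0.56, 0.231] pointing down, gripper open.
Joint ranges: [-2.76, 2.76], [-0.86, 1.69], [-1.03, 1.26], [-2.2, 2.34], [-1.47, 1.5], [-3.14, 3.14]. Speed limits (rad/s): [2.57, 2.57, 3.14, 3.14, 3.14, 3.14].

## Interface

Orientations are given as a unit quaternion [w, x, y, z].
In Python, from workcell import get_state, read_camera, calibration, hand_in gives the robot as it stands.
- The arm moves only by the tool drive_tool, never from a script. Its argument "deltas" is a list that holds one entry, the list of rows, each a list of 7 numbers: the closure in counts, from 0 (fully open) to 255 (shut), then the shift along the tool's x, y, z in m, then the turn, a rotation vector about the tool's x, y, z in degrees. A call has 1 to 12 rows; each row is the pose to reach, as a shift and turn from the pose commanded when the call began, along the tool's axes at that moment; what a row does not reach only later rows make up. A row lasts 1/8 s, in which the tool goes at most 62.5 mm and 10.7 degrees, less where a joint would pass 70% of its speed; a pose out of reach is approached as far as the arm can. A call with a gripper value outside its range is refused whole. The fingers move at their own pace and stop on an object; "newtons" is the grip in N (left out, the last holds). Time passes only in rows, so rows that repeat a pose let the fingers close. It gives the time, the measured TCP pose, the force, the opening and the grip force at its end, in the units of the state.
- get_state(): the state, without advancing time (a new reading comes with each control period).
- read_camera(name): name is "side" or "top" or "wrist"; returns (picture, depth): 420x560x3 uint8, red, green, blue; 420x560 float32, m along the optical axis (not along the pixel's ray), 0 where there is no reading.
- calibration(name): a dict with "mtx" (3x3 intrinsics, pixels), "world_from_camera" (4x4, takes a point from camera to world coordinates). Camera axes: x right, y up, looking along -z (the intrinsics and any distortion apply to the point x, -y, -z); pixel columns grow to the right and rows downward; lengths in m; the calibration is good to about 2 mm. The wrist camera is an equidistant fisheye: a pixel r from the principal point sees the ray r / f radians off the axis. A picture is of the moment at which its call begins: read the wrist's pose just before it. calibration takes no time and is no camera call; for the wrist camera it gives the pose at the moment of the call.
- hand_in(): hands the job in; it is judged then, once.
The state is a dict: "clock": time; "joint_pos": joint angles; "qvel": joint speeds; "tau": joint torques, N m; "tcp_pos": TCP position; "orientation": TCP orientation; "wrist_force": force on the tool from outside, world axes, zero at the start; "ft_torque": the same for the moment, N m; "finger_gap": finger opening in m; "grip_force": force on a finger pad.
Only numpy, scipy, OpenCV 4.12 (cv2) and the standard library are available. Lean on these libraries where they do the work, as an engineer would, in place of code of your own. Each camera call takes 0.05 s, during which the arm holds its last target. There are 200 camera calls.

## Task

The large chopping board hangs by its hand slot on the wire hook of the post stand, where a sprung keeper tongue stops it from sliding off. Gently press the keeper fully down and keep it down while you draw the board forward along the wires and lift it off over the hook's raised front bar, forcing neither keeper nor hook; then stand the board upright and centred in the empty front slot of the wire rack, lowered gently until it rests on the rack's floor, and let go. Leave the small board in the rack and the jigger, tin and sauce cup where they are.

Things in the scene. Friction and masses are not known exactly. Their poses are not given: they have to be found in the camera images.
- hanger: Fixed stand: dark steel foot plate 185 x 120 x 10 mm, post, and at its top a wire hook that points along the stand's -x (to the robot at yaw 0). Origin: underside of the foot, below the middle of the place where the board hangs; x points from the hook's front to the post (at x = 90 mm, top z = 219 mm), z up.
- hook_bar (a point): Centre of the hook's raised front cross bar, x = -64 mm in the stand. The hook is a U of 7 mm steel wire: two level wires run forward from the post at y = -28 and +28 mm (49 mm free between them), tops at z = 205 mm, and from x = -50 mm rise to this bar (top z = 209 mm with the keeper's clip on it). The hook springs a little: its front gives about 0.2 mm per N pressed.
- keeper (a joint): Keeper angle against its clip (rad): 0 = sprung up, shut; 0.64 = fully down on its stop. The keeper is a steel tongue midway between the wires, hinged on the front bar and rising from it towards the post; its rolled end, 55 mm from the bar, stands 22 to 31 mm above the wires' tops, 3 to 11 mm in front of the board's strip. Pulling the board against it only locks it.
- keeper_clip_mid (a point): Centre of the clip (on the front bar) that carries the keeper. It is clamped by hand at an unmeasured angle: the keeper's shut and fully-down heights differ by up to 5 mm up or down from hook to hook. Feel for the stop: pressed from above on its 22 mm wide end the keeper starts at 2 to 3 N, lies on its stop at 6 to 8 N (end 2 to 12 mm below the wires' tops), is damaged over 15 N.
- board: The large chopping board to move: light wood, 12 mm thick (x), 150 mm wide (y), 190 mm high (z), about 0.24 kg. Origin: middle of its bottom edge. It hangs upright on the two wires. A finger on the front of its top strip, midway between the wires, stands over the keeper's pad, so one grip can press the keeper and hold the board.
- board_slot (a point): Middle of the upper edge of the board's hand slot (this edge rests on the wires), 164 mm above the bottom edge. The slot is 80 mm wide and 26 mm high; above it is a solid strip 26 mm high that can be gripped from above across its 12 mm thickness. The hung board can be lifted 19 mm before the slot's lower edge meets the wires.
- board_rack: Fixed steel wire rack, 150 mm long (x), 128 mm wide (y), 107 mm high. Origin: centre of its underside. Two slots parallel to its y axis for boards on edge, at x = -25 mm (front, empty) and x = +25 mm (rear, holds the small board). Each is 16 mm wide between wire hoops, flaring to about 28 mm at the top (z = 70 to 107 mm).
- rack_slot (a point): Centre of the front slot on the rack's floor wires (z = 12 mm): here the middle of the board's bottom edge must come, the board's faces looking along the rack's x axis (either way round).
- board_small: Bystander: smaller wooden board, 12 x 130 x 150 mm, standing in the rack's rear slot. Origin: middle of its bottom edge.
- jigger: Bystander: steel double measure, 45 mm across, 78 mm high, standing on the worktop. Origin: centre of its underside.
- tin_milk: Bystander: food tin, 75 mm across, 110 mm high. Origin: centre of its underside.
- sauce_cup_1: Bystander: small covered sauce cup, 73 mm across, 49 mm high. Origin: centre of its underside.

How it is judged:
On the way, in this order (a step that is already met when the one before it is completed fails the run):
1. the keeper is held fully down (at least 0.59 of 0.64 rad) by the fingers while the board still hangs on the hook (value of joint keeper above 0.59 rad and contact force between the fingers and hanger above 1 N and horizontal distance between board and hanger below 0.03 m), for 0.2 s.
2. the board is off the hook, clear in front of it, and the keeper has sprung shut (x of board_slot in the frame of hanger below -0.08 m and height (world z) of board_slot above 0.19 m and contact force between board and hanger below 0.1 N and value of joint keeper below 0.08 rad), for 0.2 s.
At the end, for the whole second after the job is handed in: The board stands at rest and released in the rack's front slot: middle of its bottom edge within 8 mm (across the slot), 30 mm (along it) and 6 mm (height) of the slot's centre on the floor, upright within 0.12 rad, square to the rack within 0.15 rad; the keeper is shut (x of board in the frame of rack_slot between -0.008 and 0.008 m and y of board in the frame of rack_slot between -0.03 and 0.03 m and z of board in the frame of rack_slot between -0.006 and 0.006 m and angle between board's own z axis and vertical below 0.12 rad and angle between the x axis of board and the x axis of board_rack, either way round below 0.15 rad and linear speed of board below 0.02 m/s and value of joint keeper below 0.08 rad); the robot touches nothing.
It fails at once if the fingers press on the hook or keeper with more than 15 N (contact force between the fingers and hanger above 15 N).
It fails at once if the board is forced against the hook or keeper with more than 15 N (contact force between board and hanger above 15 N).
It fails at once if the board is dropped or rammed into the rack (more than 25 N) (contact force between board and board_rack above 25 N).
It fails at once if a bystander is moved more than 30 mm (distance of any of jigger, tin_milk, sauce_cup_1, board_small from where it was at the start of the episode above 0.03 m).
It also fails if it takes over 61 s, if anything falls off the work surface, if the arm or the gripper's body presses on something with over 40 N, if the wrist force passes 120 N, or if a joint passes its speed limit or range.

## Working session

There is one attempt and no reset: what is moved stays moved. The work goes in short steps, Python scripts to look and compute and a tool call to move; the robot and the scene stay as the last step left them, time stands still between calls to the robot, and variables do not carry over. Pictures are saved under pics/ and viewed, at most 10 in all, crops included, and the job is handed in when it is done.

Besides the shell and the picture viewer there is one more tool, called after "Request:" as a command line: name --argument value ..., lists and objects as JSON in quotes. drive_tool: Moves the arm, as the interface text tells. Its arguments: {"type":"object","properties":{"deltas":{"type":"array","items":{"type":"array","items":{"type":"array","items":{"type":"number"}}}},"newtons":{"type":"number"}},"required":["deltas"]}

```bash
mkdir -p pics
cat > h.py <<'E'
import numpy as np,cv2
from workcell import *
def cloud(n):
    im,d=read_camera(n);c=calibration(n);K=np.array(c["mtx"]);T=np.array(c["world_from_camera"])
    v,u=np.mgrid[0:d.shape[0],0:d.shape[1]]
    x=(u-K[0,2])/K[0,0]*d;y=(v-K[1,2])/K[1,1]*d
    P=np.stack([x,-y,-d,np.ones_like(d)],-1)@T.T
    P=P[...,:3];P[d==0]=np.nan
    return im,d,P
E
python3 - <<'E'
from h import *
print(get_state())
for n in("side","top"):
    im,d,P=cloud(n);np.savez(n+"0.npz",im=im,d=d,P=P);cv2.imwrite(f"pics/{n}0.png",im[...,::-1]);c=calibration(n);print(c)
E
```

```text
{'clock': 0.0, 'joint_pos': array([-1.48157944e+00,  3.14007513e-01,  4.49688684e-02,  1.30358404e+00,
        1.74280648e-05,  1.43118731e+00]), 'qvel': array([-0.00035176, -0.0011073 ,  0.00111349,  0.00108746,  0.00106709,
       -0.0015104 ]), 'tau': array([ 1.00620131e-03, -4.80631328e+01,  2.98531008e+01,  1.96766958e-02,
        1.32937510e-05,  9.56051707e-06]), 'tcp_pos': array([ 0.13037464, -0.55950259,  0.23040068]), 'orientation': array([-9.12668063e-04,  9.93461562e-01,  1.14163441e-01,  3.17173038e-05]), 'wrist_force': array([-0.72184808,  0.04626934,  0.96602494]), 'ft_torque': array([0.02100595, 0.00884073, 0.00878092]), 'grip_force': 0.0, 'finger_gap': 0.08531855104334515}
{'mtx': array([[510.01909089,   0.        , 278.68252147],
       [  0.        , 510.01909089, 211.59728955],
       [  0.        ,   0.        ,   1.        ]]), 'world_from_camera': array([[ 0.99769575, -0.04688387,  0.04904177,  0.59946054],
       [ 0.0670205 ,  0.79350652, -0.60486004, -0.7716993 ],
       [-0.01055679,  0.60675309,  0.79482026,  1.01735269],
       [ 0.        ,  0.        ,  0.        ,  1.        ]])}
{'mtx': array([[455.47393882,   0.        , 277.75370809],
       [  0.        , 455.47393882, 202.97908591],
       [  0.        ,   0.        ,   1.        ]]), 'world_from_camera': array([[-0.00369658,  0.99392158, -0.11002832,  0.42494965],
       [-0.99992546, -0.00239348,  0.01197311, -0.07713283],
       [ 0.01163699,  0.11006438,  0.99385633,  1.18614694],
       [ 0.        ,  0.        ,  0.        ,  1.        ]])}
```

View pics/side0.png

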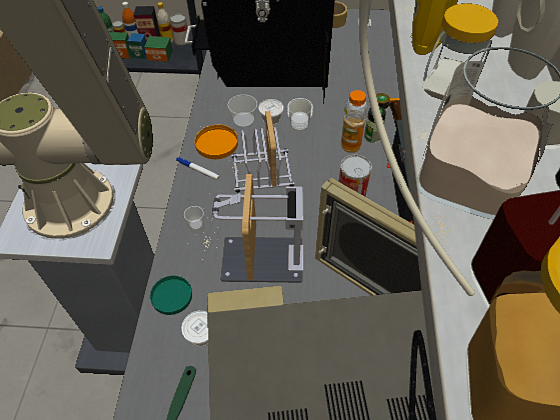

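View pics/top0.png

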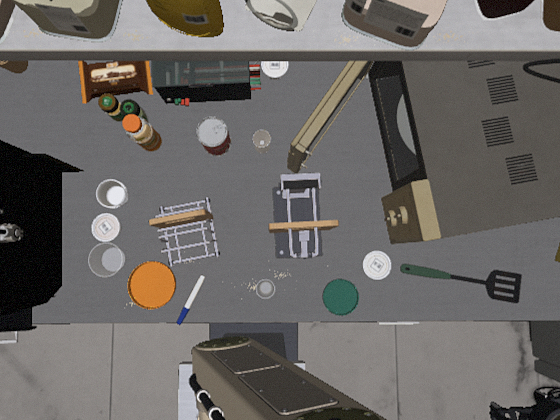

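The side view shows the hanger with the board at about (249,225), the rack at (262,155) and the microwave door on the right. In the top view the board's top edge is at (303,225), the hook front at about (297,252), and the rack is centred at about (187,230) with its small board at (181,217).

Run:
```python
from h import *
for n in("top","side"):
    z=np.load(n+"0.npz");P=z["P"];im=z["im"].astype(int)
    wood=(im[...,0]-im[...,2]>45)
    def rep(name,m):
        Q=P[m]
        if len(Q)<5: print(name,len(Q));return
        r=cv2.minAreaRect((Q[:,:2]*1000).astype(np.float32))
        print(n,name,len(Q),Q.mean(0).round(4),Q.min(0).round(3),Q.max(0).round(3),r)
    X,Y,Z=P[...,0],P[...,1],P[...,2]
    reg=(X>.3)&(X<.65)
    v,u=np.mgrid[0:420,0:560]
    if n=="top":
        rep("board",wood&(u>262)&(u<345)&(v>205)&(v<240)&(Z>.215))
        rep("small",wood&(u>140)&(u<220)&(v>200)&(v<235)&(Z>.14))
        rep("rackhi",~wood&(u>145)&(u<225)&(v>190)&(v<275)&(Z>.085)&(Z<.13))
        rep("rackall",~wood&(u>145)&(u<225)&(v>190)&(v<275)&(Z>.006)&(Z<.13))
        rep("hook",~wood&(u>270)&(u<340)&(v>170)&(v<262)&(Z>.19)&(Z<.25))
        rep("post",~wood&(u>270)&(u<340)&(v>165)&(v<200)&(Z>.21)&(Z<.25))
        rep("keeper?",~wood&(u>285)&(u<320)&(v>220)&(v<262)&(Z>.211)&(Z<.25))
        for nm,(a,b,c,d) in dict(top=(150,260,80,360)).items():
            cv2.imwrite("pics/topc.png",cv2.resize(z["im"][165:285,135:345,::-1],None,fx=3.8,fy=3.8,interpolation=cv2.INTER_CUBIC))
    else:
        rep("board",wood&(u>235)&(u<262)&(v>170)&(v<285)&(Z>.03)&(Y<0))
        rep("boardtop",wood&(u>235)&(u<262)&(v>165)&(v<285)&(Z>.222))
        cv2.imwrite("pics/sidec.png",cv2.resize(z["im"][90:290,190:330,::-1],None,fx=3,fy=3,interpolation=cv2.INTER_CUBIC))
```

```text
top board 392 [ 0.4863 -0.1414  0.2305] [ 0.478 -0.215  0.215] [ 0.495 -0.07   0.236] ((486.7533874511719, -142.18341064453125), (11.406943321228027, 144.9635772705078), 2.7315614223480225)
top small 319 [0.5083 0.1385 0.1605] [0.492 0.078 0.141] [0.525 0.202 0.169] ((508.7688903808594, 140.0878143310547), (11.523974418640137, 127.10535430908203), 11.00165843963623)
top rackhi 623 [0.4878 0.1352 0.1057] [0.432 0.071 0.085] [0.538 0.204 0.129] ((485.11346435546875, 136.28497314453125), (90.74534606933594, 129.98948669433594), 10.602123260498047)
top rackall 1485 [0.4835 0.135  0.0567] [0.374 0.047 0.006] [0.585 0.247 0.129] ((479.2750244140625, 147.27000427246094), (212.35086059570312, 198.66253662109375), 0.6409963965415955)
top hook 1347 [ 0.5233 -0.1394  0.2127] [ 0.415 -0.217  0.191] [ 0.6   -0.074  0.236] ((509.6224670410156, -136.21133422851562), (188.8560028076172, 138.18820190429688), 19.632326126098633)
top post 471 [ 0.5839 -0.1365  0.2166] [ 0.562 -0.18   0.21 ] [ 0.6   -0.094  0.224] ((580.9154052734375, -136.7918701171875), (34.54497528076172, 86.02458953857422), 2.782595634460449)
top keeper? 197 [ 0.4542 -0.1422  0.2244] [ 0.419 -0.168  0.211] [ 0.493 -0.11   0.236] ((456.8359680175781, -138.82546997070312), (78.9714126586914, 39.692867279052734), 14.12878704071045)
side board 965 [ 0.4888 -0.1699  0.1747] [ 0.477 -0.223  0.042] [ 0.495 -0.077  0.237] ((485.66204833984375, -149.91751098632812), (12.303313255310059, 146.00344848632812), 2.5614688396453857)
side boardtop 372 [ 0.4861 -0.1537  0.2308] [ 0.477 -0.219  0.222] [ 0.494 -0.077  0.237] ((485.46685791015625, -148.2659149169922), (12.236886024475098, 142.5527801513672), 2.6769068241119385)
```

View pics/topc.png

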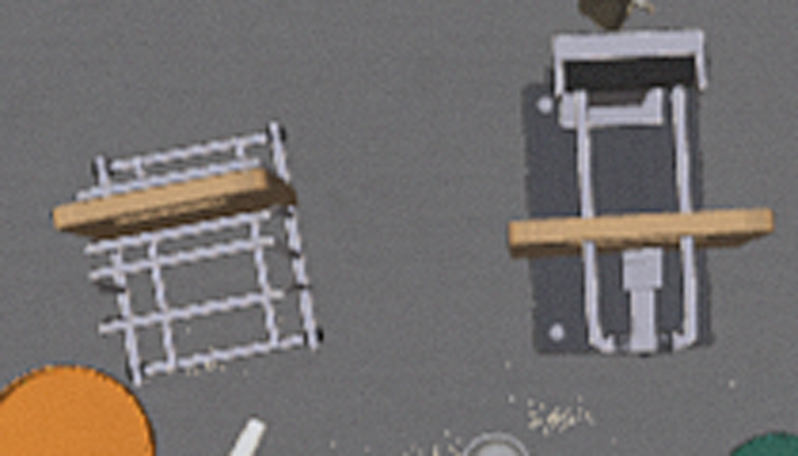

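View pics/sidec.png

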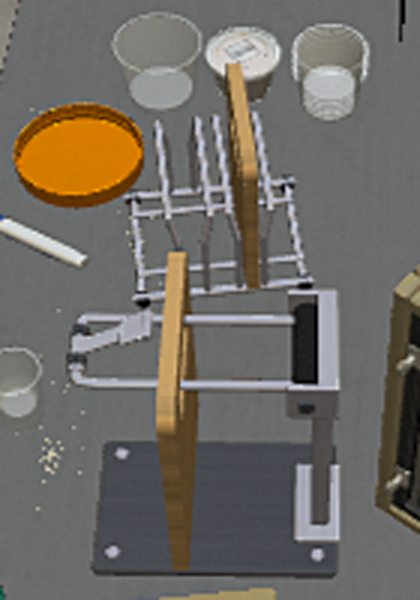

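The crops show the two wires at crop x≈588 and 684, the keeper pad at (643,268) just in front of the board, and the front bar at row ≈348. In the rack, the front slot lies between the hoops ahead of the small board.

```bash
cat >> h.py <<'E'
def ray(n,u,v,z):
    c=calibration(n);K=np.array(c["mtx"]);T=np.array(c["world_from_camera"])
    d=T[:3,:3]@np.array([(u-K[0,2])/K[0,0],-(v-K[1,2])/K[1,1],-1]);o=T[:3,3]
    return (o+d*(z-o[2])/d[2]).round(4)
E
python3 - <<'E'
from h import *
f=lambda x,y:(135+(x+.5)/3.8-.5,165+(y+.5)/3.8-.5)
for nm,x,y,z in [("wireL back",585,150,.204),("wireR back",680,150,.204),("wireL fr",592,290,.204),("wireR fr",688,290,.204),("padend",643,252,.228),("padfrontedge",641,287,.220),("bar mid",641,350,.207),("brd L top",510,222,.231),("brd R top",773,209,.231),("foot TL",526,84,.01),("foot BL",535,352,.01),("foot BR",712,346,.01)]:
    print(nm,ray("top",*f(x,y),z))
z=np.load("top0.npz");P=z["P"]
# heights
X,Y,Z=P[...,0],P[...,1],P[...,2]
for (a,b) in [(.2,.3),(.3,.4),(.4,.5),(.5,.6)]:
    print(a,[ (round(y,2),round(float(np.nanmax(np.where((X>a)&(X<b)&(Y>y)&(Y<y+.1)&(Z<.6),Z,0))),2)) for y in np.arange(-.7,.3,.1)])
v0,u0=235,304
print("pad z",Z[231:252:2,303:306].round(3).tolist())
m=(np.abs(X-.35)<.06)&(np.abs(Y+.05)<.06)&(Z>.03);print("jig?",P[m].min(0) if m.any() else None,P[m].max(0) if m.any() else None, P[284:295:3,260:271:3].round(3).tolist())
# rack hoops tops
m=(Z>.095)&(Z<.115)&(X>.40)&(X<.57)&(Y>.04)&(Y<.23)
q=P[m];a=np.deg2rad(11);R=np.array([[np.cos(a),np.sin(a)],[-np.sin(a),np.cos(a)]])
l=(q[:,:2]-[.4843,.1353])@R.T
h,e=np.histogram(l[:,0],bins=np.arange(-.09,.09,.004));print([(round(x,3),int(k)) for x,k in zip(e,h)])
print("y range",l[:,1].min(),l[:,1].max())
E
```

```text
wireL back [ 0.5312 -0.1124  0.204 ]
wireR back [ 0.531  -0.1667  0.204 ]
wireL fr [ 0.4515 -0.1159  0.204 ]
wireR fr [ 0.4513 -0.1703  0.204 ]
padend [ 0.4717 -0.1433  0.228 ]
padfrontedge [ 0.4526 -0.1426  0.22  ]
bar mid [ 0.4177 -0.1431  0.207 ]
brd L top [ 0.4883 -0.0698  0.231 ]
brd R top [ 0.4951 -0.2154  0.231 ]
foot TL [ 0.5978 -0.0792  0.01  ]
foot BL [ 0.4151 -0.0848  0.01  ]
foot BR [ 0.4187 -0.2044  0.01  ]
0.2 [(np.float64(-0.7), 0.01), (np.float64(-0.6), 0.01), (np.float64(-0.5), 0.01), (np.float64(-0.4), 0.01), (np.float64(-0.3), 0.02), (np.float64(-0.2), 0.6), (np.float64(-0.1), 0.6), (np.float64(-0.0), 0.54), (np.float64(0.1), 0.03), (np.float64(0.2), 0.03)]
0.3 [(np.float64(-0.7), 0.03), (np.float64(-0.6), 0.03), (np.float64(-0.5), 0.03), (np.float64(-0.4), 0.06), (np.float64(-0.3), 0.05), (np.float64(-0.2), 0.01), (np.float64(-0.1), 0.07), (np.float64(-0.0), 0.02), (np.float64(0.1), 0.03), (np.float64(0.2), 0.06)]
0.4 [(np.float64(-0.7), 0.28), (np.float64(-0.6), 0.28), (np.float64(-0.5), 0.28), (np.float64(-0.4), 0.28), (np.float64(-0.3), 0.23), (np.float64(-0.2)
[... 1530 characters left out ...]
oat64(-0.022), 0), (np.float64(-0.018), 0), (np.float64(-0.014), 11), (np.float64(-0.01), 88), (np.float64(-0.006), 28), (np.float64(-0.002), 0), (np.float64(0.002), 11), (np.float64(0.006), 84), (np.float64(0.01), 30), (np.float64(0.014), 0), (np.float64(0.018), 47), (np.float64(0.022), 2), (np.float64(0.026), 2), (np.float64(0.03), 0), (np.float64(0.034), 0), (np.float64(0.038), 57), (np.float64(0.042), 69), (np.float64(0.046), 1), (np.float64(0.05), 0), (np.float64(0.054), 0), (np.float64(0.058), 0), (np.float64(0.062), 0), (np.float64(0.066), 0), (np.float64(0.07), 0), (np.float64(0.074), 0), (np.float64(0.078), 0), (np.float64(0.082), 0)]
y range -0.06436331710078959 0.06096645442423208
```

Request:
drive_tool --deltas '[[[0,0,0,-0.06,0,0,0],[0,0,0,-0.12,0,0,0],[100,0.044,-0.033,-0.12,0,0,-8],[190,0.088,-0.065,-0.12,0,0,-16],[190,0.132,-0.098,-0.12,0,0,-24],[190,0.176,-0.131,-0.12,0,0,-32],[190,0.221,-0.163,-0.12,0,0,-40],[190,0.265,-0.196,-0.12,0,0,-48],[190,0.309,-0.229,-0.12,0,0,-56],[190,0.353,-0.261,-0.12,0,0,-64],[190,0.397,-0.294,-0.12,0,0,-72],[190,0.441,-0.326,-0.12,0,0,-79.5]]]' --newtons 30

```text
clock: 1.6
tcp_pos: [0.4868, -0.1409, 0.351]
orientation: [-0.0, 0.689, 0.725, -0.0]
wrist_force: [0.5, -1.4, -0.8]
finger_gap: 0.0219
grip_force: 0.0
```

Request:
drive_tool --deltas '[[[190,0,0,0.05,0,0,0],[190,0,0,0.07,0,0,0],[190,0,0,0.07,0,0,0]]]'

```text
clock: 1.98
tcp_pos: [0.4848, -0.1417, 0.2793]
orientation: [-0.002, 0.691, 0.723, -0.001]
wrist_force: [0.1, 0.7, -0.7]
finger_gap: 0.0218
grip_force: 0.0
```

Run:
```python
from h import *
s=get_state();q=s["orientation"];print(s["tcp_pos"],q,s["finger_gap"],s["wrist_force"])
from scipy.spatial.transform import Rotation as R
print(R.from_quat([*q[1:],q[0]]).as_matrix().round(4))
im,_=read_camera("wrist");im2,_,P=cloud("side")
cv2.imwrite("pics/w1.png",im[...,::-1]);cv2.imwrite("pics/s1.png",cv2.resize(im2[130:290,190:330,::-1],None,fx=3.6,fy=3.6,interpolation=cv2.INTER_CUBIC))
cv2.imwrite("pics/ws1.png",np.hstack([cv2.resize(im[...,::-1],(480,360)),cv2.resize(im2[130:280,200:333,::-1],(320,360),interpolation=cv2.INTER_CUBIC)]))
```

```text
[ 0.48482923 -0.14166513  0.2793319 ] [-0.00211937  0.69062202  0.72321241 -0.00073936] 0.021843638425362823 [ 0.07656033  0.70878216 -0.65518456]
[[-0.0461  0.9989 -0.0041]
 [ 0.9989  0.0461  0.0019]
 [ 0.002  -0.004  -1.    ]]
```

View pics/ws1.png

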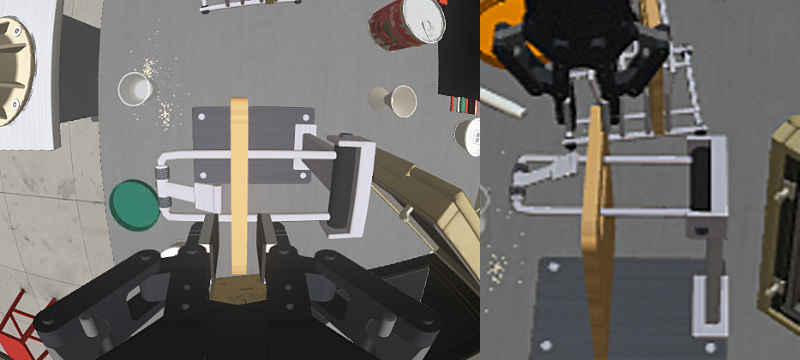

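The wrist view shows the fingers at (222,235) and (262,235), evenly either side of the board at x≈240, with the keeper pad at (210,195) under the left (front) finger's line.

Request:
drive_tool --deltas '[[[190,0,0,0.025,0,0,0],[190,0,0,0.04,0,0,0],[190,0,0,0.046,0,0,0],[190,0,0,0.051,0,0,0],[190,0,0,0.056,0,0,0],[190,0,0,0.06,0,0,0],[190,0,0,0.06,0,0,0]]]'

```text
clock: 2.95
tcp_pos: [0.4865, -0.1428, 0.2216]
orientation: [0.001, 0.691, 0.723, 0.0]
wrist_force: [2.0, -0.0, 4.1]
finger_gap: 0.022
grip_force: 2.1
```

Request:
drive_tool --deltas '[[[190,0,0,0.004,0,0,0],[190,0,0,0.007,0,0,0],[190,0,0,0.007,0,0,0]]]'

```text
clock: 3.32
tcp_pos: [0.4853, -0.1424, 0.2138]
orientation: [-0.001, 0.691, 0.723, -0.001]
wrist_force: [2.0, -0.6, 3.4]
finger_gap: 0.0218
grip_force: 1.7
```

Request:
drive_tool --deltas '[[[190,0,0,0.003,0,0,0],[190,0,0,0.006,0,0,0],[190,0,0,0.006,0,0,0]]]'

```text
clock: 3.7
tcp_pos: [0.486, -0.1425, 0.2081]
orientation: [-0.0, 0.691, 0.723, 0.0]
wrist_force: [3.5, 0.3, 4.5]
finger_gap: 0.0219
grip_force: 2.0
```

Request:
drive_tool --deltas '[[[190,0,0,0.003,0,0,0],[190,0,0,0.003,0,0,0]]]'

```text
clock: 3.95
tcp_pos: [0.4862, -0.1425, 0.2052]
orientation: [0.0, 0.691, 0.723, 0.0]
wrist_force: [3.0, -0.2, 4.5]
finger_gap: 0.0218
grip_force: 2.2
```

Request:
drive_tool --deltas '[[[190,0,0,0.002,0,0,0],[190,0,0,0.002,0,0,0]]]'

```text
clock: 4.2
tcp_pos: [0.4862, -0.1425, 0.2033]
orientation: [0.0, 0.691, 0.723, 0.0]
wrist_force: [3.5, -0.2, 4.7]
finger_gap: 0.0218
grip_force: 2.4
```

Request:
drive_tool --deltas '[[[190,0,0,0.002,0,0,0],[190,0,0,0.002,0,0,0]]]'

```text
clock: 4.45
tcp_pos: [0.4862, -0.1425, 0.2012]
orientation: [0.0, 0.691, 0.723, 0.0]
wrist_force: [3.6, 0.5, 5.7]
finger_gap: 0.0216
grip_force: 2.5
```

Request:
drive_tool --deltas '[[[190,0,0,0.0015,0,0,0],[190,0,0,0.0015,0,0,0]]]'

```text
clock: 4.7
tcp_pos: [0.4861, -0.1426, 0.1997]
orientation: [0.0, 0.691, 0.723, 0.0]
wrist_force: [3.9, 0.8, 4.7]
finger_gap: 0.0217
grip_force: 2.6
```

Request:
drive_tool --deltas '[[[190,0,0,0.0015,0,0,0],[190,0,0,0.0015,0,0,0]]]'

```text
clock: 4.95
tcp_pos: [0.4861, -0.1426, 0.1986]
orientation: [0.0, 0.691, 0.723, 0.0]
wrist_force: [3.3, 0.4, 7.1]
finger_gap: 0.0216
grip_force: 3.6
```

Request:
drive_tool --deltas '[[[190,0,0,0.0007,0,0,0],[190,0,0,0.0007,0,0,0]]]'

```text
clock: 5.2
tcp_pos: [0.4862, -0.1426, 0.1982]
orientation: [0.0, 0.691, 0.723, 0.0]
wrist_force: [2.6, -0.1, 9.2]
finger_gap: 0.0218
grip_force: 4.4
```

Request:
drive_tool --deltas '[[[195,0,0,-0.001,0,0,0],[203,0,0,-0.002,0,0,0],[210,0,0,-0.002,0,0,0],[217,0,0,-0.002,0,0,0],[225,0,0,-0.002,0,0,0],[255,0,0,-0.002,0,0,0],[255,0,0,-0.002,0,0,0]]]' --newtons 30

```text
clock: 6.08
tcp_pos: [0.4842, -0.1424, 0.1991]
orientation: [-0.001, 0.691, 0.723, -0.001]
wrist_force: [-0.7, 0.5, 6.0]
finger_gap: 0.0117
grip_force: 33.3
```

Run:
```python
from h import *
im,_=read_camera("wrist");im2,_,P=cloud("side")
cv2.imwrite("pics/ws2.png",np.hstack([cv2.resize(im[80:360,110:420,::-1],(400,360)),cv2.resize(im2[130:280,200:340,::-1],(380,360),interpolation=cv2.INTER_CUBIC)]))
```

```text
(no output)
```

View pics/ws2.png

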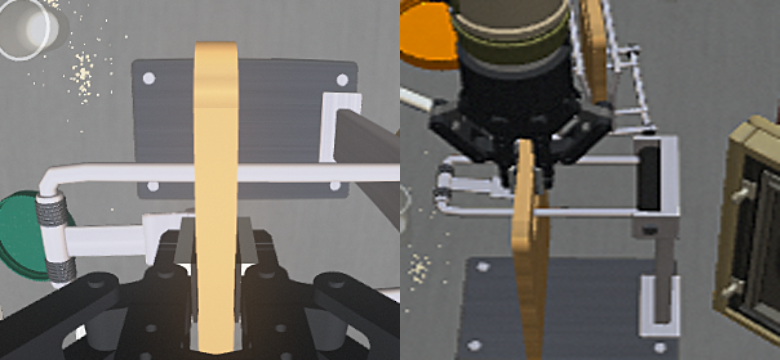

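The keeper lies flat under the front finger at about (185,235) and the fingers grip the strip (right panel, at (520,185)). I'll draw the board forward, rising slightly along the keeper's slope.

Request:
drive_tool --deltas '[[[255,0,-0.003,-0.0006,0,0,0],[255,0,-0.006,-0.0012,0,0,0],[255,0,-0.006,-0.0012,0,0,0]]]'

```text
clock: 6.55
tcp_pos: [0.4797, -0.1428, 0.2008]
orientation: [-0.0, 0.691, 0.723, -0.0]
wrist_force: [3.8, -0.1, 2.5]
finger_gap: 0.0116
grip_force: 35.6
```

Request:
drive_tool --deltas '[[[255,0,-0.003,-0.0006,0,0,0],[255,0,-0.006,-0.0012,0,0,0],[255,0,-0.006,-0.0012,0,0,0]]]'

```text
clock: 6.92
tcp_pos: [0.4738, -0.1432, 0.2022]
orientation: [0.0, 0.691, 0.723, -0.0]
wrist_force: [4.2, 0.2, 3.7]
finger_gap: 0.0115
grip_force: 36.2
```

Request:
drive_tool --deltas '[[[255,0,-0.003,-0.0003,0,0,0],[255,0,-0.006,-0.0006,0,0,0],[255,0,-0.006,-0.0006,0,0,0]]]'

```text
clock: 7.3
tcp_pos: [0.4679, -0.1435, 0.2028]
orientation: [0.0, 0.691, 0.723, -0.0]
wrist_force: [3.7, 0.3, 4.2]
finger_gap: 0.0119
grip_force: 36.7
```

Request:
drive_tool --deltas '[[[255,0,-0.003,-0.0004,0,0,0],[255,0,-0.005,-0.0008,0,0,0],[255,0,-0.005,-0.0008,0,0,0]]]'

```text
clock: 7.68
tcp_pos: [0.4627, -0.1436, 0.2035]
orientation: [0.0, 0.691, 0.723, -0.0]
wrist_force: [3.7, -0.3, 5.5]
finger_gap: 0.0116
grip_force: 38.6
```

Request:
drive_tool --deltas '[[[255,0,-0.003,-0.0006,0,0,0],[255,0,-0.005,-0.0012,0,0,0],[255,0,-0.005,-0.0012,0,0,0]]]'

```text
clock: 8.05
tcp_pos: [0.4576, -0.1438, 0.2045]
orientation: [-0.0, 0.691, 0.723, -0.0]
wrist_force: [2.7, -0.1, 3.9]
finger_gap: 0.0116
grip_force: 33.0
```

Request:
drive_tool --deltas '[[[255,0,-0.001,-0.002,0,0,0],[255,0,-0.002,-0.004,0,0,0],[255,0,-0.002,-0.004,0,0,0]]]'

```text
clock: 8.43
tcp_pos: [0.4556, -0.1438, 0.2085]
orientation: [-0.0, 0.691, 0.723, -0.0]
wrist_force: [3.7, -0.2, 2.6]
finger_gap: 0.0119
grip_force: 31.8
```

Request:
drive_tool --deltas '[[[255,0,-0.002,-0.003,0,0,0],[255,0,-0.004,-0.006,0,0,0],[255,0,-0.004,-0.006,0,0,0]]]'

```text
clock: 8.8
tcp_pos: [0.4515, -0.144, 0.2147]
orientation: [-0.0, 0.691, 0.723, -0.0]
wrist_force: [2.4, 0.3, 2.3]
finger_gap: 0.0118
grip_force: 32.2
```

Request:
drive_tool --deltas '[[[255,0,-0.004,0,0,0,0],[255,0,-0.008,0,0,0,0],[255,0,-0.008,0,0,0,0]]]'

```text
clock: 9.18
tcp_pos: [0.4435, -0.1445, 0.2146]
orientation: [-0.0, 0.691, 0.723, -0.0]
wrist_force: [1.5, 0.2, 3.9]
finger_gap: 0.0118
grip_force: 32.8
```

Request:
drive_tool --deltas '[[[255,0,-0.004,-0.0005,0,0,0],[255,0,-0.008,-0.001,0,0,0],[255,0,-0.012,-0.001,0,0,0],[255,0,-0.012,-0.001,0,0,0]]]'

```text
clock: 9.68
tcp_pos: [0.4314, -0.145, 0.2156]
orientation: [-0.0, 0.691, 0.723, -0.0]
wrist_force: [-0.9, -0.1, 3.9]
finger_gap: 0.0117
grip_force: 33.6
```

Request:
drive_tool --deltas '[[[255,0,-0.004,0,0,0,0],[255,0,-0.008,0,0,0,0],[255,0,-0.012,0,0,0,0],[255,0,-0.012,0,0,0,0]]]'

```text
clock: 10.18
tcp_pos: [0.419, -0.1452, 0.2148]
orientation: [-0.001, 0.691, 0.723, -0.0]
wrist_force: [-0.2, 0.7, -1.7]
finger_gap: 0.0112
grip_force: 30.6
```

Request:
drive_tool --deltas '[[[255,0,-0.006,0,0,0,0],[255,0,-0.012,0,0,0,0],[255,0,-0.019,-0.001,0,0,0],[255,0,-0.025,-0.001,0,0,0],[255,0,-0.026,-0.001,0,0,0],[255,0,-0.026,-0.001,0,0,0]]]'

```text
clock: 10.92
tcp_pos: [0.3941, -0.1468, 0.2167]
orientation: [0.0, 0.691, 0.723, 0.0]
wrist_force: [-0.3, -0.8, -1.9]
finger_gap: 0.0116
grip_force: 30.5
```

Run:
```python
from h import *
s=get_state();print(s["tcp_pos"],s["wrist_force"])
im,_=read_camera("wrist");im2,_,P=cloud("side")
cv2.imwrite("pics/ws3.png",np.hstack([cv2.resize(im[40:360,110:520,::-1],(400,360)),cv2.resize(im2[130:280,180:330,::-1],(380,360),interpolation=cv2.INTER_CUBIC)]))
```

```text
[ 0.39410079 -0.14679784  0.21667525] [-0.29475613 -0.78259056 -1.94056101]
```

View pics/ws3.png

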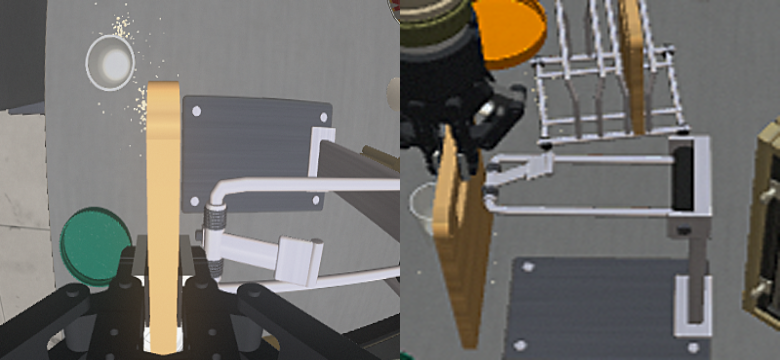

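The board is clear in front of the hook, and the keeper stands sprung up again (right panel, around (530,165)). Next I'll lift it, move it left, then go over the slot.

Request:
drive_tool --deltas '[[[255,0,0,-0.03,0,0,0],[255,0,0,-0.06,0,0,0],[255,0,0,-0.09,0,0,0],[255,0.035,0,-0.092,0,0,0],[255,0.07,0,-0.092,0,0,0],[255,0.11,0,-0.092,0,0,0],[255,0.15,0,-0.092,0,0,0],[255,0.19,0.015,-0.092,0,0,-2],[255,0.225,0.035,-0.092,0,0,-5],[255,0.255,0.06,-0.092,0,0,-8.4],[255,0.2725,0.078,-0.092,0,0,-8.4],[255,0.2725,0.078,-0.092,0,0,-8.4]]]'

```text
clock: 12.52
tcp_pos: [0.4605, 0.1302, 0.3079]
orientation: [-0.0, 0.635, 0.772, -0.0]
wrist_force: [-0.0, 0.3, -1.6]
finger_gap: 0.0112
grip_force: 30.6
```

Request:
drive_tool --deltas '[[[255,0,0,0,0,0,0],[255,0,0,0,0,0,0],[255,0,0,0,0,0,0]]]'

```text
clock: 12.9
tcp_pos: [0.4593, 0.1285, 0.3088]
orientation: [0.0, 0.636, 0.771, 0.0]
wrist_force: [-0.2, 0.5, -1.1]
finger_gap: 0.012
grip_force: 30.6
```

Run:
```python
from h import *
s=get_state();print(s["tcp_pos"],s["orientation"],s["wrist_force"])
im,_,P=cloud("top");im2,_,P2=cloud("side")
for n,I,Q in(("top",im,P),("side",im2,P2)):
    I=I.astype(int);w=(I[...,0]-I[...,2]>45)
    X,Y,Z=Q[...,0],Q[...,1],Q[...,2]
    for a,b in((.15,.19),(.19,.25),(.25,.3),(.3,.36),(.15,.36)):
        q=Q[w&(X>.42)&(X<.485)&(Y>0)&(Y<.26)&(Z>a)&(Z<b)]
        if len(q)>20: print(n,a,len(q),cv2.minAreaRect((q[:,:2]*1000).astype(np.float32)),q[:,2].min(),q[:,2].max())
cv2.imwrite("pics/ts4.png",np.hstack([cv2.resize(im[150:290,130:280,::-1],(400,373)),cv2.resize(im2[60:200,200:330,::-1],(380,373),interpolation=cv2.INTER_CUBIC)]))
```

```text
[0.4592955  0.12849333 0.30883968] [1.75578763e-04 6.36398242e-01 7.71360641e-01 9.13827016e-05] [-0.23053377  0.45697132 -1.1048937 ]
top 0.25 34 ((459.63311767578125, 106.79986572265625), (2.061676263809204, 30.931928634643555), 11.282513618469238) 0.26076258164519706 0.29138366475324673
top 0.3 243 ((468.1936340332031, 86.95951843261719), (11.641242980957031, 66.23484802246094), 11.01111888885498) 0.30843858751812425 0.3447439366207097
top 0.15 277 ((467.86358642578125, 88.65567016601562), (11.641242980957031, 69.69076538085938), 11.01111888885498) 0.26076258164519706 0.3447439366207097
side 0.15 53 ((474.5370788574219, 52.480289459228516), (11.177677154541016, 8.123912811279297), 40.29561996459961) 0.1503896320242648 0.18958166395648646
side 0.19 92 ((473.8063049316406, 51.47478485107422), (11.063176155090332, 6.919679164886475), 21.654685974121094) 0.19057507557914077 0.2488848565329541
side 0.25 108 ((463.4263916015625, 99.48001861572266), (11.50442123413086, 104.07099151611328), 11.627473831176758) 0.2500768256385064 0.29998028963582
side 0.3 308 ((461.94384765625, 115.01734161376953), (13.791802406311035, 134.4716339111328), 11.109536170959473) 0.3002274479405015 0.34902101053418166
side 0.15 561 ((462.1565246582031, 113.91949462890625), (13.795511245727539, 136.7092742919922), 11.097713470458984) 0.1503896320242648 0.34902101053418166
```

View pics/ts4.png

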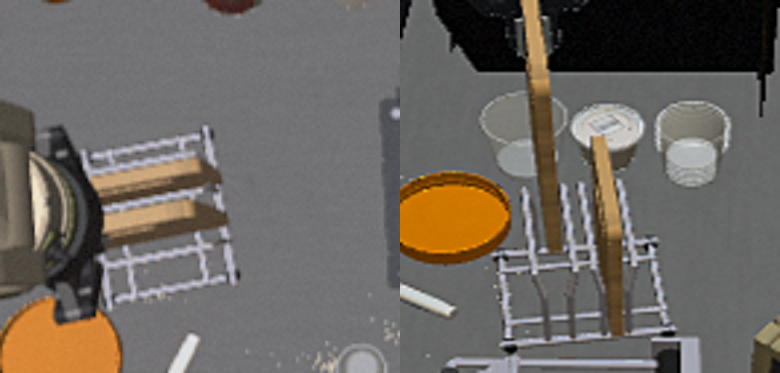

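The board hangs upright, square to the rack, directly over the front slot (side panel: bottom edge at (553,248), between the front hoops). Lowering it now.

Request:
drive_tool --deltas '[[[255,0,0,0.02,0,0,0],[255,0,0,0.038,0,0,0],[255,0,0,0.046,0,0,0],[255,0,0,0.054,0,0,0],[255,0,0,0.062,0,0,0],[255,0,0,0.07,0,0,0],[255,0,0,0.078,0,0,0],[255,0,0,0.084,0,0,0],[255,0,0,0.09,0,0,0],[255,0,0,0.09,0,0,0]]]'

```text
clock: 14.25
tcp_pos: [0.4593, 0.129, 0.2181]
orientation: [-0.0, 0.636, 0.772, -0.0]
wrist_force: [0.3, 1.0, -1.9]
finger_gap: 0.0116
grip_force: 30.5
```

Request:
drive_tool --deltas '[[[255,0,0,0.008,0,0,0],[255,0,0,0.016,0,0,0],[255,0,0,0.024,0,0,0],[255,0,0,0.032,0,0,0],[255,0,0,0.038,0,0,0],[255,0,0,0.041,0,0,0],[255,0,0,0.041,0,0,0]]]'

```text
clock: 15.12
tcp_pos: [0.4595, 0.129, 0.1774]
orientation: [-0.0, 0.636, 0.772, -0.0]
wrist_force: [0.1, 0.1, -2.7]
finger_gap: 0.0117
grip_force: 30.5
```

Request:
drive_tool --deltas '[[[255,0,0,0.002,0,0,0],[255,0,0,0.004,0,0,0],[255,0,0,0.0045,0,0,0],[255,0,0,0.0045,0,0,0]]]'

```text
clock: 15.62
tcp_pos: [0.4596, 0.129, 0.173]
orientation: [0.0, 0.636, 0.772, -0.0]
wrist_force: [0.1, 0.1, -2.0]
finger_gap: 0.0115
grip_force: 30.5
```

Request:
drive_tool --deltas '[[[255,0,0,0.001,0,0,0],[255,0,0,0.0015,0,0,0],[255,0,0,0.0015,0,0,0]]]'

```text
clock: 16.0
tcp_pos: [0.4596, 0.129, 0.1715]
orientation: [0.0, 0.636, 0.772, -0.0]
wrist_force: [-0.1, -0.5, -1.5]
finger_gap: 0.0113
grip_force: 30.5
```

Request:
drive_tool --deltas '[[[255,0,0,0.001,0,0,0],[255,0,0,0.001,0,0,0]]]'

```text
clock: 16.25
tcp_pos: [0.4599, 0.1289, 0.1711]
orientation: [0.0, 0.636, 0.772, 0.0]
wrist_force: [-0.1, -2.4, 3.1]
finger_gap: 0.0115
grip_force: 31.3
```

The board has touched the floor, with force z rising to about 3 N. I'll release and retreat.

Request:
drive_tool --deltas '[[[225,0,0,0,0,0,0],[205,0,0,0,0,0,0],[185,0,0,0,0,0,0],[185,0,0,0,0,0,0],[185,0,0,-0.01,0,0,0],[185,0,0,-0.03,0,0,0],[185,0,0,-0.07,0,0,0],[185,0,0,-0.13,0,0,0],[185,0,0,-0.13,0,0,0]]]'

```text
clock: 17.38
tcp_pos: [0.462, 0.1294, 0.3061]
orientation: [0.003, 0.636, 0.772, 0.003]
wrist_force: [0.3, -0.7, 0.4]
finger_gap: 0.0236
grip_force: 0.0
```

Run:
```python
from h import *
im,_,P=cloud("top");im2,_,P2=cloud("side")
a=np.deg2rad(11);R=np.array([[np.cos(a),np.sin(a)],[-np.sin(a),np.cos(a)]])
I=im2.astype(int);w=(I[...,0]-I[...,2]>45);X,Y,Z=[P2[...,i] for i in range(3)]
for lo,hi in((.03,.08),(.08,.13),(.13,.18),(.18,.22)):
    q=P2[w&(X>.42)&(X<.484)&(Y>.02)&(Y<.26)&(Z>lo)&(Z<hi)]
    if len(q)>5:
        l=(q[:,:2]-[.4597,.129])@R.T;print(lo,len(q),l.min(0).round(4),l.max(0).round(4),q[:,2].max())
cv2.imwrite("pics/ts5.png",np.hstack([cv2.resize(im[150:290,130:280,::-1],(400,373)),cv2.resize(im2[70:290,190:330,::-1],(380,560),interpolation=cv2.INTER_CUBIC)[:373]]))
```

```text
0.03 52 [-0.0052 -0.0823] [0.0122 0.0606] 0.07897382692150912
0.08 62 [-0.0061 -0.0813] [0.0123 0.0594] 0.12988898108631175
0.13 89 [-0.0062 -0.0824] [0.0049 0.0264] 0.1799576647338359
0.18 249 [-0.0061 -0.0814] [0.0061 0.0615] 0.20704927316375965
```

View pics/ts5.png

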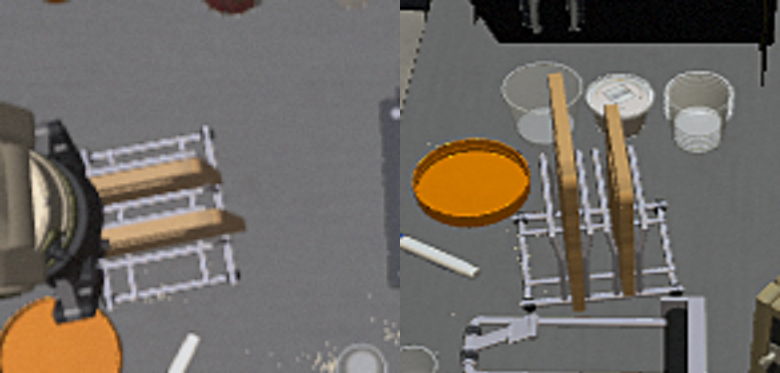

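The board stands upright in the front slot (side panel (568,190)), with the fingers clear above it and the keeper shut.

```bash
python3 -c "
from workcell import *
print(hand_in())"
```

```text
the job is handed in; nothing more can be done
None
```

I took the large board off the hook with the keeper held down, stood it upright and centred in the rack's front slot, let go, and handed the job in at about 17.5 s; no verdict came back.

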